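# Load the flanged blade holder into the cutting plotter's carriage

### The arm

A 6-joint arm with a two-finger parallel gripper is mounted at the origin on the work surface. World frame = base frame: x ahead of the robot, y to its left, z up, the work surface at z = 0. Lengths are in m, angles in rad, forces in N, time in s.
With the tool pointing down it reaches from about 0.25 to 0.775 m from the base axis. Payload 4 kg.
Tool frame: the origin (TCP) lies between the finger pads; the fingertips stand 14 mm ahead of it and the grasp point (between the pads) lies 5 mm behind it (tip_reach is the distance from the TCP to the fingertips, in m); z points along the fingers, y is the line along which they close (so a half turn about z gives the same grasp; the last joint's range is limited). The gripper opens to 94 mm and grips with 3 to 60 N. Pads are 16 mm wide; open, the fingers measure 119 mm over their backs; the gripper's body (75 mm by 177 mm) begins 78 mm behind the grasp point.
Start: joints at [1.132, 0.087, 1.371, -0, 1.684, -0.103], TCP at [0.181, 0.519, 0.22] pointing down, gripper open.
Joint ranges: [-3.1, 3.1], [-0.76, 2.03], [0.27, 2.55], [-1.08, 4.22], [0.17, 2.65], [-2.57, 2.57]. Speed limits (rad/s): [2.79, 2.79, 3.14, 3.14, 3.14, 3.14].

### API

Orientations are given as [roll, pitch, yaw] about the fixed x, y, z axes, in that order (R = Rz(yaw) Ry(pitch) Rx(roll)).
In Python, from bench import * gives the robot as it stands. The module is installed in compiled form; this text tells all that it offers.
- The arm moves only by the tool servo_tool, never from a script. Its argument "targets" is a list of rows, each a list of 4 numbers: the shift along the tool's x, y, z in cm, then the turn about the tool's z in degrees. A call has 1 to 8 rows; each row is the pose to reach, as a shift and turn from the pose commanded when the call began, along the tool's axes at that moment; what a row does not reach only later rows make up. A row lasts 1/8 s, in which the tool goes at most 62.5 mm and 10.7 degrees, less where a joint would pass 70% of its speed; a pose out of reach is approached as far as the arm can. A call with a gripper value outside its range is refused whole. "claw" is the closure in counts, from 0 (fully open) to 255 (shut), set as the call begins (left out, the last holds). The fingers move at their own pace and stop on an object; the grip force is fixed at half the most. Time passes only in rows, so rows that repeat a pose let the fingers close. It gives the time, the measured TCP pose, the force, the opening and the grip force at its end, in the units of the state.
- get_obs(): the state, without advancing time (a new reading comes with each control period).
- snapshot(name): name is "side" or "top"; returns the picture (400x640x3 uint8, blue, green, red); there is no depth.
- camera_model(name): a dict with "camera_matrix" (3x3 intrinsics, pixels), "k1" (the pictures are not rectified: a ray, as slopes to the right and down, at radius r is drawn at 1 + k1 r^2 times it, then the intrinsics apply), "camera_from_world" (4x4, takes a point from world to camera coordinates). Camera axes: x right, y up, looking along -z (the intrinsics and any distortion apply to the point x, -y, -z); pixel columns grow to the right and rows downward; lengths in m; the calibration is good to about 2 mm. A picture is of the moment at which its call begins. camera_model takes no time and is no camera call.
- close_job(): hands the job in; it is judged then, once.
The state is a dict: "time": time; "joint_positions": joint angles; "qvel": joint speeds; "joint_torque": joint torques, N m; "tool_pos": TCP position; "ee_rot": TCP orientation; "wrist_force": force on the tool from outside, world axes, zero at the start; "wrist_torque": the same for the moment, N m; "width": finger opening in m; "finger_force": force on a finger pad.
Only numpy, scipy, OpenCV 4.12 (cv2) and the standard library are available. Lean on these libraries where they do the work, as an engineer would, in place of code of your own. Each camera call takes 0.05 s, during which the arm holds its last target. There are 200 camera calls.

### The job

Take the flanged blade holder out of the tool rack and slide it sideways, from the front, into the slot of the cutting plotter's carriage, flange under the slotted plate, until it is fully home; feel for the slot and never force the holder against the machine. Then push the keeper bolt all the way across behind it and let go, leaving the holder upright and locked in, and the other tools standing in the rack.

Things in the scene. Friction and masses are not known exactly. Their poses are not given: they have to be found in the camera images.
- holder: Blade holder, aluminium, about 70 g, upright in a rack hole; the only tool with a broad flange. Origin on its axis at the flange's underside, z up. Flange 34 mm diameter, z 0 to 4 mm. Above it a round barrel 18 mm diameter up to z 74 mm (grip its upper half, so the fingers stay above plate and bolt). Below, a nose 14 mm diameter to z -24 mm. The flange rests on the rack's top.
- rack: Grey plastic tool rack, fixed block 60 (x) x 150 (y) x 40 mm high. Origin at the centre of its underside, z up. Three upright holes, 16 mm diameter, 32 mm deep, at y = -50, 0, +50 mm; which tool stands in which varies. The tools form a row along y: grip across the row (along x).
- marker: Bystander: plain felt marker, 14 mm diameter, 130 mm long, upright in a rack hole, its top 138 mm above the table. Origin at its lower end.
- scriber: Bystander: slim scriber, 14 mm diameter, 110 mm long, upright in a rack hole, its top 118 mm above the table. Origin at its lower end.
- plotter: Flatbed cutting plotter, fixed: base 300 (x) x 340 (y) x 45 mm high, origin at the centre of its underside. All the marks are points on it with the same axes: x = the way the holder is slid in, y = left along the beam, z up. Beam and end columns stand behind the carriage, at most 93 mm above the table. The steel carriage sits on the beam's front.
- mark (a point): Parking mark, 79 mm above the table. The carriage's centre is parked 0 to 36 mm left or right of it (along y). This offset, D, is NOT measured: see or feel it. Press the holder with 20 N at most. The carriage does not shift under forces below 40 N. Only along x and z is the mark exact: a holder fully home has its origin at (0, D, 0) here, its barrel against the slot's blind end (x = 9 mm), its flange resting on the lower fork.
- plate_mark (a point): Point 13.5 mm above mark, level with the slotted upper plate's top. The plate (6 mm thick steel) spans x -20 to +26 mm and y D-36 to D+36 mm. Its slot, 20.5 mm wide about y = D, opens at x = -20 and ends at x = +9. The carriage's side faces at y = D-36 and D+36 are plain and reach from this level to 19 mm below: a fingertip can feel them (right: all free; left: behind the bolt).
- mouth_mark (a point): Point 20 mm before mark, level with the slot's open front edge. The plate's slot mouth has 1.5 mm 45-degree lead-ins (23.5 mm wide at the front). The flange goes into a 7.5 mm gap, z 0 to 7.5 mm here, between the plate above and a fork below (slot 20 mm wide, 6 mm thick, 28 mm above the bed). Before it, toward -x, the way is clear at this height.
- bolt_mark (a point): Point 15 mm before and 14 mm above mark, on the bolt's line (along y), at its underside. The keeper bolt, a steel bar 8 x 8 mm, lies on the plate, left of the slot. At its outer end stands a tab 16 mm wide (x -8 to +8 mm), 8 mm thick, z 0 to 20 mm here; its outer face is at y = D + 75 mm minus the bolt's joint value. Push that face towards -y.
- bolt (a joint): Travel of the keeper bolt in m: 0 open, 0.036 fully across the slot mouth (stop), moving towards -y of the plotter. Starts nearly open (0 to 0.004). Sliding takes about 3 N; it stays where it is left. It passes behind the barrel only if the holder is within about 2 mm of home, else it meets the barrel.

How it is judged:
By the outcome, as a careful person would: the job done as asked, in the order asked, and still so for the second after the job is handed in, with the robot touching nothing.
It also fails if it takes over 72 s, if anything falls off the work surface, if the arm or the gripper's body presses on something with over 40 N, if the wrist force passes 120 N, or if a joint passes its speed limit or range.

## Working session

There is one attempt and no reset: what is moved stays moved. The work goes in short steps, Python scripts to look and compute and a tool call to move; the robot and the scene stay as the last step left them, time stands still between calls to the robot, and variables do not carry over. Pictures are saved under pics/ and viewed, at most 10 in all, crops included, and the job is handed in when it is done.

Besides the shell and the picture viewer there is one more tool, called after "Call:" as name(argument=value, ...) on one line, values as JSON. servo_tool: Moves the arm, as the interface text tells. Its arguments: {"type":"object","properties":{"targets":{"type":"array"},"claw":{"type":"number"}},"required":["targets"]}

```bash
mkdir -p pics
python3 - <<'E'
from bench import *
import cv2
for n in("side","top"):
    cv2.imwrite(f"pics/{n}0.png",snapshot(n)); m=camera_model(n); print(n,m)
o=get_obs(); print({k:o[k] for k in("time","tool_pos","ee_rot","wrist_force","width")})
E
```

```text
side {'camera_matrix': array([[395.80091922,   0.        , 318.01458974],
       [  0.        , 395.80091922, 190.70239619],
       [  0.        ,   0.        ,   1.        ]]), 'k1': 0.013438797765150848, 'camera_from_world': array([[ 0.8912364 , -0.45323957, -0.01647952, -0.52259247],
       [ 0.32793796,  0.618896  ,  0.71373975, -0.21152512],
       [-0.31329599, -0.6415151 ,  0.70021711, -0.71824047],
       [ 0.        ,  0.        ,  0.        ,  1.        ]])}
top {'camera_matrix': array([[374.03023077,   0.        , 324.89863984],
       [  0.        , 374.03023077, 197.56030453],
       [  0.        ,   0.        ,   1.        ]]), 'k1': -0.007196916100006237, 'camera_from_world': array([[-0.15125887, -0.98848796,  0.00350804, -0.01149046],
       [ 0.96873789, -0.14752886,  0.19945459, -0.56084818],
       [-0.19664092,  0.03356765,  0.97990079, -0.86512351],
       [ 0.        ,  0.        ,  0.        ,  1.        ]])}
{'time': 0.1, 'tool_pos': array([0.18104846, 0.51886163, 0.218437  ]), 'ee_rot': array([-3.13965441e+00, -1.87208496e-04,  2.80577609e+00]), 'wrist_force': array([-0.41815588,  0.80599414,  0.18699201]), 'width': 0.09395463628219358}
```

View pics/side0.png

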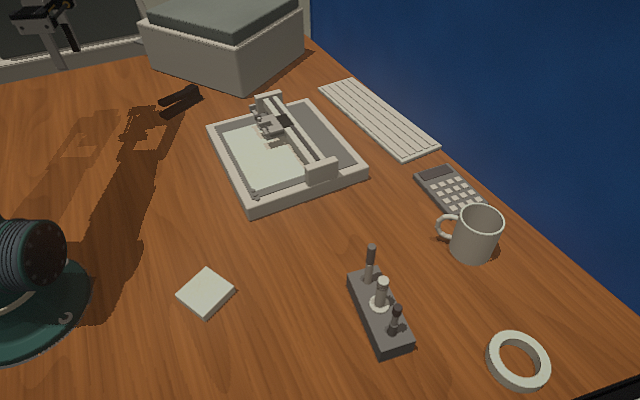

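View pics/top0.png

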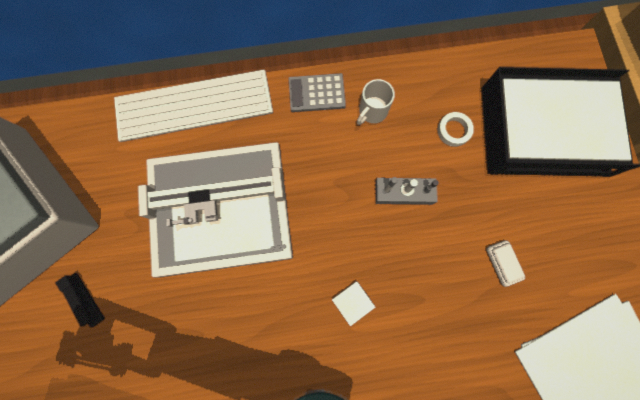

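Side view: the plotter spans about (205–368, 92–218), and the rack is around (380,310) with the flanged holder in the middle at (381,293). Top view: the plotter covers (147–291, 144–275) with the carriage near (200,212). The rack is at (407,190) and the holder at (409,187). I'll enlarge both.

Run:
```python
import cv2,numpy as np
t=cv2.imread("pics/top0.png");s=cv2.imread("pics/side0.png")
c=lambda im,x,y,w,h,k:cv2.resize(im[y:y+h,x:x+w],None,fx=k,fy=k,interpolation=cv2.INTER_CUBIC)
# left: top plotter 160x140 x2.5 ; 
a=c(t,135,135,160,150,5); cv2.imwrite("pics/a.png",cv2.resize(a,None,fx=.8,fy=.8))
b=np.hstack([c(t,370,170,80,40,5),c(s,340,235,80,130,5)[:0+200]]) if 0 else c(s,200,85,175,140,4)
cv2.imwrite("pics/b.png",b)
r1=c(t,370,170,75,40,5); r2=c(s,340,235,80,130,4)
m=np.zeros((520,375+320,3),np.uint8); m[:200,:375]=r1; m[:,375:]=r2; cv2.imwrite("pics/c.png",m)
```

```text
(no output)
```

View pics/a.png

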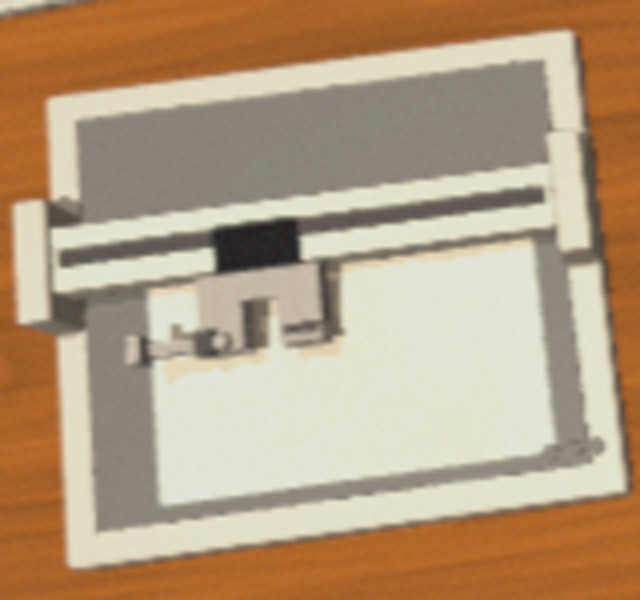

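View pics/b.png

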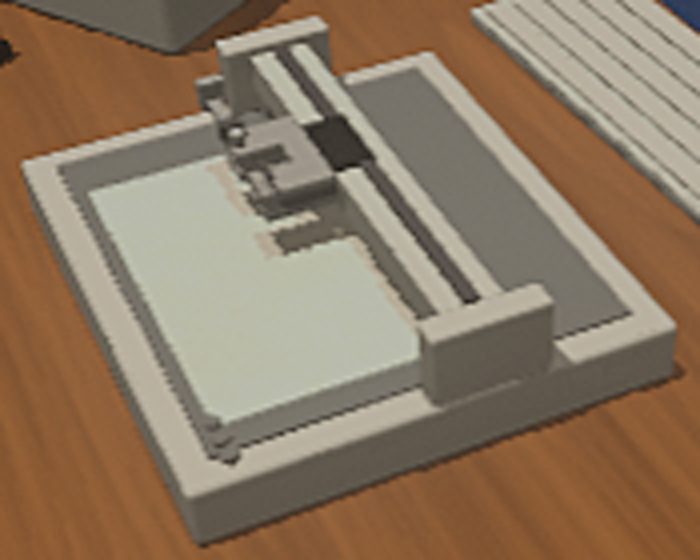

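View pics/c.png

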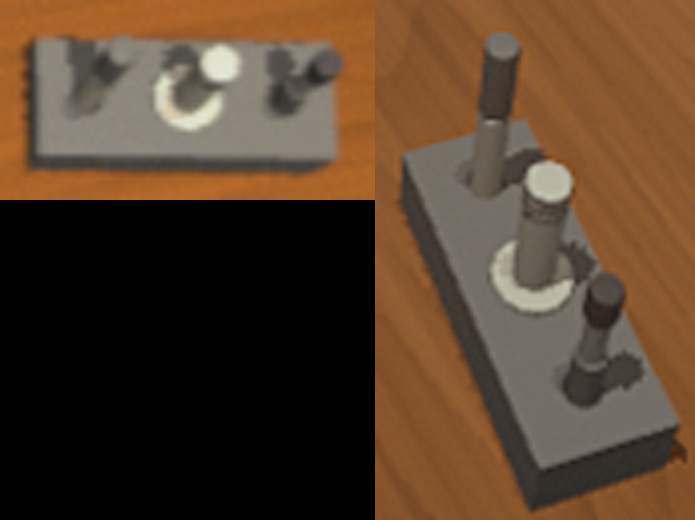

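Crops: the plotter rim, plate and slot are clear. In crop a the slot is centred at about (260,320), the plate's back edge runs (197,282)–(318,263), and the bolt tab is near (135,350). Crop c shows the rack's top corners and the holder's barrel top at (221,63) and (548,184). Next I fit the poses using both cameras.

```bash
cat > h.py <<'E'
import numpy as np
from scipy.optimize import least_squares
from bench import *
C={n:camera_model(n) for n in("side","top")}
def proj(n,P):
    m=C[n];P=np.atleast_2d(P);c=P@m["camera_from_world"][:3,:3].T+m["camera_from_world"][:3,3]
    s=np.c_[c[:,0]/-c[:,2],-c[:,1]/-c[:,2]];s=s*(1+m["k1"]*(s**2).sum(1))[:,None]
    K=m["camera_matrix"];return s*[K[0,0],K[1,1]]+K[:2,2]
def crop(uv,o,k): return np.array(o)+(np.array(uv,float)+.5)/k-.5
def place(p,L):
    c,s=np.cos(p[2]),np.sin(p[2]);L=np.atleast_2d(L);return np.c_[p[0]+c*L[:,0]-s*L[:,1],p[1]+s*L[:,0]+c*L[:,1],L[:,2]]
def fit(obs,p0,yaw=None):
    f=lambda p:np.concatenate([(proj(n,place(p if yaw is None else [*p,yaw],L))-uv).ravel() for n,L,uv in obs])
    r=least_squares(f,p0 if yaw is None else p0[:2],loss="soft_l1");return r.x,np.abs(f(r.x)).reshape(-1,2).round(1)
E
python3 - <<'E'
from h import *
for n in C:
    M=C[n]["camera_from_world"];print(n,-M[:3,:3].T@M[:3,3])
B=np.array([[.15,.17,.045],[.15,-.17,.045],[-.15,-.17,.045],[-.15,.17,.045]])
ot=("top",B,crop([(48,98),(575,30),(628,490),(68,568)],(135,135),4))
os_=("side",B,crop([(430,53),(675,328),(195,492),(23,163)],(200,85),4))
for o in([ot],[os_],[ot,os_]): p,r=fit(o,[.55,.25,.1]);print("plotter",p.round(4),r.tolist())
yaw=p[2]
P=lambda *a:np.array([(x/1e3,y/1e3,.0925) for x,y in a])
ot=("top",P((26,36),(26,-36),(9,10.25),(9,-10.25),(-20,-36)),crop([(196,283),(319,262),(241,301),(276,297),(326,340)],(135,135),4))
os_=("side",P((26,36),(26,-36),(-20,-36),(9,10.25),(9,-10.25)),crop([(290,117),(335,180),(268,203),(262,143),(283,158)],(200,85),4))
for o in([ot],[os_],[ot,os_]): q,r=fit(o,[.6,.25],yaw);print("carr",q.round(4),r.tolist())
print("bolt tab proj",(proj("top",place([*q,yaw],[[-.015,.075,.114],[-.015,.04,.1]]))-135)*4)
R=np.array([[.03,.075,.04],[.03,-.075,.04],[-.03,-.075,.04],[-.03,.075,.04]])
ot=("top",R,crop([(37,38),(336,40),(336,157),(37,155)],(370,170),5))
os_=("side",R,crop([(148,122),(303,425),(165,467),(28,157)],(340,235),4))
for o in([ot],[os_],[ot,os_]): p,r=fit(o,[.6,-.2,0]);print("rack",p.round(4),r.tolist())
H=np.array([[0,0,.114],[0,0,.044]])
ot=("top",H,crop([(221,63),(189,98)],(370,170),5));os_=("side",H,crop([(173,184),(157,275)],(340,235),4))
for o in([ot],[os_],[ot,os_]): h,r=fit(o,[.6,-.2],0);print("holder",h.round(4),r.tolist())
E
```

```text
side [ 0.31009869 -0.56670965  0.64528607]
top [ 0.37145816 -0.06505932  0.95963927]
plotter [ 0.5724  0.1714 -0.0158] [[0.6, 1.0], [0.2, 1.1], [0.8, 0.8], [0.4, 0.7]]
plotter [ 0.5756  0.1711 -0.0084] [[0.6, 1.4], [2.6, 1.0], [1.0, 1.8], [0.9, 0.4]]
plotter [ 0.5733  0.1713 -0.0146] [[0.6, 1.2], [0.1, 1.5], [0.8, 0.3], [0.3, 0.4], [0.3, 1.1], [1.5, 0.4], [2.6, 2.0], [1.5, 0.5]]
carr [0.5524 0.2011] [[0.1, 0.8], [0.2, 0.3], [0.2, 0.3], [0.2, 0.1], [0.4, 0.0]]
carr [0.5528 0.2019] [[0.4, 0.0], [0.6, 0.6], [2.0, 1.0], [3.9, 0.6], [1.8, 1.2]]
carr [0.5525 0.2012] [[0.0, 0.9], [0.2, 0.3], [0.2, 0.2], [0.2, 0.1], [0.4, 0.0], [0.4, 0.2], [0.6, 0.4], [2.0, 0.8], [3.9, 0.8], [1.7, 1.4]]
bolt tab proj [[116.69173361 350.63191159]
 [187.33900454 345.70095   ]]
rack [ 0.5466 -0.3044 -0.1629] [[0.0, 0.0], [0.8, 0.3], [0.3, 0.0], [0.4, 0.2]]
rack [ 0.5468 -0.3039 -0.1624] [[0.3, 0.4], [0.5, 0.2], [0.3, 1.0], [0.5, 0.4]]
rack [ 0.5467 -0.3041 -0.1623] [[0.2, 0.1], [1.0, 0.2], [0.2, 0.0], [0.2, 0.3], [0.3, 0.3], [0.5, 0.1], [0.3, 1.2], [0.5, 0.3]]
holder [ 0.5457 -0.3044] [[0.1, 0.2], [0.1, 0.2]]
holder [ 0.5467 -0.3042] [[0.0, 0.2], [0.0, 0.3]]
holder [ 0.5464 -0.3043] [[0.0, 0.1], [0.2, 0.4], [0.1, 0.1], [0.2, 0.4]]
```

Call:
servo_tool(targets=[[-30.8,-32.8,0,40],[-30.8,-32.8,0,40],[-30.8,-32.8,0,40],[-30.8,-32.8,0,40],[-30.8,-32.8,0,40],[-30.8,-32.8,0,80],[-30.8,-32.8,0,80],[-30.8,-32.8,0,80]])

```text
time: 1.1
tool_pos: [0.3646, 0.1047, 0.219]
ee_rot: [-3.141, 0.001, 1.532]
wrist_force: [0.2, -0.8, 0.6]
width: 0.094
finger_force: 0.0
```

```bash
cat >> h.py <<'E'
def go(x,y,z,yaw):
    o=get_obs();p=o["tool_pos"];a=o["ee_rot"][2];d=np.array([x,y,z])-p
    t=[d[0]*np.cos(a)+d[1]*np.sin(a),d[0]*np.sin(a)-d[1]*np.cos(a),-d[2]]
    print("t",round(o["time"],2),"pos",p.round(4),"rot",o["ee_rot"].round(3),"F",o["wrist_force"].round(1),"w",round(o["width"],4))
    print("shift cm",(np.array(t)*100).round(2),"turn",round(np.degrees((a-yaw+np.pi)%(2*np.pi)-np.pi),1))
E
python3 -c "
from h import *
go(.5464,-.3042,.2,1.408)"
```

```text
t 1.1 pos [0.3646 0.1047 0.219 ] rot [-3.141e+00  1.000e-03  1.532e+00] F [ 0.2 -0.8  0.6] w 0.094
shift cm [-40.16  19.74   1.9 ] turn 7.1
```

Call:
servo_tool(targets=[[-40.2,19.7,0,6.5],[-40.2,19.7,0,6.5],[-40.2,19.7,0,6.5],[-40.2,19.7,0,6.5],[-40.2,19.7,0,6.5],[-40.2,19.7,0,6.5],[-40.2,19.7,0,6.5],[-40.2,19.7,0,6.5]])

```text
time: 2.1
tool_pos: [0.5506, -0.302, 0.2163]
ee_rot: [-3.138, -0.001, 1.428]
wrist_force: [-0.4, 0.2, -1.4]
width: 0.0939
finger_force: 0.0
```

Run:
```python
from h import *
import cv2
go(.5464,-.3042,.2,1.408)
t=snapshot("top");cv2.imwrite("pics/t1.png",t)
yaw=-.0146
def draw(n,im,o,w,h,k,sets):
    c=cv2.resize(im[o[1]:o[1]+h,o[0]:o[0]+w],None,fx=k,fy=k,interpolation=cv2.INTER_CUBIC)
    for L,col in sets: 
        uv=((proj(n,L)-o+.5)*k-.5); cv2.polylines(c,[(uv*16).astype(np.int32)],True,col,1,cv2.LINE_AA,4)
    return c
B=place([.5733,.1713,yaw],[[.15,.17,.045],[.15,-.17,.045],[-.15,-.17,.045],[-.15,.17,.045]])
P=place([.5525,.2012,yaw],np.array([(26,36,92.5),(26,-36,92.5),(-20,-36,92.5),(-20,-11.75,92.5),(-18.5,-10.25,92.5),(9,-10.25,92.5),(9,10.25,92.5),(-18.5,10.25,92.5),(-20,11.75,92.5),(-20,36,92.5)])/1e3)
s=cv2.imread("pics/side0.png")
S=[(B,(0,0,255)),(P,(0,200,0))]
a=draw("top",t,(140,135),160,150,2.5,S);b=draw("side",s,(200,85),175,140,2.2,S)
c=draw("top",t,(170,180),70,60,5.5,S[1:]);d=draw("side",s,(245,100),50,45,5.5,S[1:])
m=np.zeros((600,800,3),np.uint8)
for im,x,y in((c,0,0),(d,400,0),(cv2.resize(a,None,fx=.65,fy=.65),0,340),(cv2.resize(b,None,fx=.8,fy=.8),400,300)):
    im=im[:600-y,:800-x];m[y:y+im.shape[0],x:x+im.shape[1]]=im
cv2.imwrite("pics/d.png",m)
```

```text
t 2.1 pos [ 0.5506 -0.302   0.2163] rot [-3.138e+00 -1.000e-03  1.428e+00] F [-0.4  0.2 -1.4] w 0.0939
shift cm [-0.28 -0.38  1.63] turn 1.1
```

View pics/d.png

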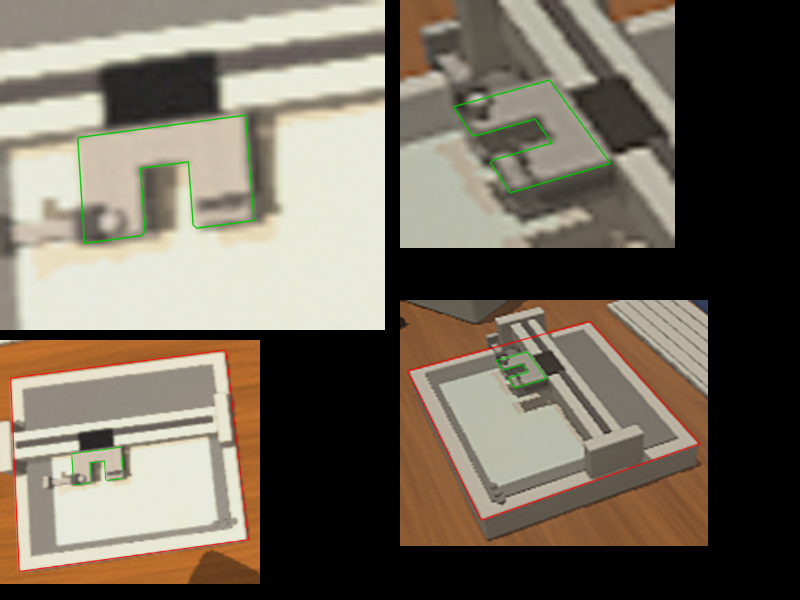

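The overlay matches the rim and plate within about a pixel in both views. That puts the slot centre's home point near (0.5525, 0.2012, 0.079).

Call:
servo_tool(targets=[[0,0,0.8,1],[0,0,0.8,1],[0,0,0.8,1],[0,0,0.8,1]])

```text
time: 2.65
tool_pos: [0.5506, -0.298, 0.2123]
ee_rot: [3.14, 0.0, 1.415]
wrist_force: [0.6, 0.8, -0.5]
width: 0.0938
finger_force: 0.0
```

```bash
python3 -c "
from h import *
go(.5464,-.3042,.2,1.408)"
```

```text
t 2.65 pos [ 0.5506 -0.298   0.2123] rot [3.14  0.    1.415] F [ 0.6  0.8 -0.5] w 0.0938
shift cm [-0.67 -0.32  1.23] turn 0.4
```

Call:
servo_tool(targets=[[-0.67,-0.32,1.2,0.4],[-0.67,-0.32,4.2,0.4],[-0.67,-0.32,8.2,0.4],[-0.67,-0.32,10.8,0.4],[-0.67,-0.32,10.8,0.4],[-0.67,-0.32,10.8,0.4]])

```text
time: 3.4
tool_pos: [0.5467, -0.3054, 0.1044]
ee_rot: [3.14, 0.001, 1.407]
wrist_force: [-0.6, 0.4, 0.2]
width: 0.0935
finger_force: 0.0
```

```bash
python3 -c "
from h import *
go(.5464,-.3042,.094,1.408)"
```

```text
t 3.4 pos [ 0.5467 -0.3054  0.1044] rot [3.140e+00 1.000e-03 1.407e+00] F [-0.6  0.4  0.2] w 0.0935
shift cm [ 0.12 -0.05  1.04] turn -0.1
```

Call:
servo_tool(targets=[[0.12,-0.05,1.0,0],[0.12,-0.05,1.0,0],[0.12,-0.05,1.0,0]])

```text
time: 3.78
tool_pos: [0.5463, -0.3037, 0.0938]
ee_rot: [3.141, 0.0, 1.407]
wrist_force: [-0.4, -0.2, -0.5]
width: 0.0937
finger_force: 0.0
```

Call:
servo_tool(claw=255, targets=[[0,0,0,0],[0,0,0,0],[0,0,0,0],[0,0,0,0],[0,0,0,0],[0,0,0,0],[0,0,0,0],[0,0,0,0]])

```text
time: 4.78
tool_pos: [0.5463, -0.3037, 0.0935]
ee_rot: [3.141, -0.0, 1.407]
wrist_force: [1.1, 0.3, -0.9]
width: 0.0175
finger_force: 26.3
```

```bash
python3 -c "
from h import *
go(.5464,-.3042,.094,1.408)"
```

```text
t 4.78 pos [ 0.5463 -0.3037  0.0935] rot [ 3.141 -0.     1.407] F [ 1.1  0.3 -0.9] w 0.0175
shift cm [-0.05  0.02 -0.05] turn -0.0
```

Call:
servo_tool(targets=[[0,0,-3,0],[0,0,-8,0],[0,0,-13,0],[0,0,-15.1,0],[0,0,-15.1,0],[0,0,-15.1,0]])

```text
time: 5.52
tool_pos: [0.5455, -0.3033, 0.2424]
ee_rot: [-3.139, -0.001, 1.407]
wrist_force: [0.6, -0.3, -1.4]
width: 0.0173
finger_force: 30.0
```

```bash
python3 -c "
from h import *
go(.4825,.2022,.24,1.556)"
```

```text
t 5.53 pos [ 0.5455 -0.3033  0.2424] rot [-3.139e+00 -1.000e-03  1.407e+00] F [ 0.6 -0.3 -1.4] w 0.0173
shift cm [ 48.85 -14.45   0.24] turn -8.5
```

Call:
servo_tool(targets=[[5,-1.5,0,0],[10,-3,0,-2],[15.5,-4.5,0,-4],[21,-6.2,0,-8.5],[26.5,-7.8,0,-8.5],[32,-9.4,0,-8.5],[37,-11,0,-8.5],[42,-12.5,0,-8.5]])

```text
time: 6.52
tool_pos: [0.4897, 0.1326, 0.242]
ee_rot: [-3.138, 0.001, 1.556]
wrist_force: [1.4, 0.5, -1.2]
width: 0.0173
finger_force: 30.0
```

Call:
servo_tool(targets=[[3,0,0,0],[5,0,0,0],[6,0,0,0],[6,0,0,0],[6,0,0,0],[6,0,0,0]])

```text
time: 7.28
tool_pos: [0.4922, 0.1903, 0.2445]
ee_rot: [3.141, 0.0, 1.554]
wrist_force: [-0.8, -0.5, -1.8]
width: 0.0172
finger_force: 30.0
```

```bash
python3 -c "
from h import *
go(.4825,.2022,.1345,1.556)"
```

```text
t 7.28 pos [0.4922 0.1903 0.2445] rot [3.141 0.    1.554] F [-0.8 -0.5 -1.8] w 0.0172
shift cm [ 1.18 -0.99 11.  ] turn -0.1
```

Call:
servo_tool(targets=[[1.2,-1,1,0],[1.2,-1,4,0],[1.2,-1,8,0],[1.2,-1,11,0],[1.2,-1,11,0],[1.2,-1,11,0],[1.2,-1,11,0]])

```text
time: 8.15
tool_pos: [0.4833, 0.2037, 0.1366]
ee_rot: [3.138, -0.001, 1.556]
wrist_force: [-0.6, -0.5, -1.5]
width: 0.0174
finger_force: 30.0
```

Run:
```python
from h import *
import cv2
go(.4825,.2022,.1345,1.556)
t=snapshot("top");s=snapshot("side");go(.4825,.2022,.1345,1.556)
cv2.imwrite("pics/t2.png",t);cv2.imwrite("pics/s2.png",s)
a=cv2.resize(s[90:165,220:310],None,fx=6,fy=6,interpolation=cv2.INTER_CUBIC)
b=cv2.resize(t[180:250,165:235],None,fx=3.5,fy=3.5,interpolation=cv2.INTER_CUBIC)
m=np.zeros((450,790,3),np.uint8);m[:,:540]=a;m[:245,545:790]=b;cv2.imwrite("pics/e.png",m)
```

```text
t 8.15 pos [0.4833 0.2037 0.1366] rot [ 3.138e+00 -1.000e-03  1.556e+00] F [-0.6 -0.5 -1.5] w 0.0174
shift cm [-0.15 -0.07  0.21] turn -0.0
t 8.25 pos [0.4831 0.2036 0.1361] rot [ 3.139e+00 -1.000e-03  1.556e+00] F [-0.5 -0.2 -1.9] w 0.0177
shift cm [-0.14 -0.05  0.16] turn -0.0
```

View pics/e.png

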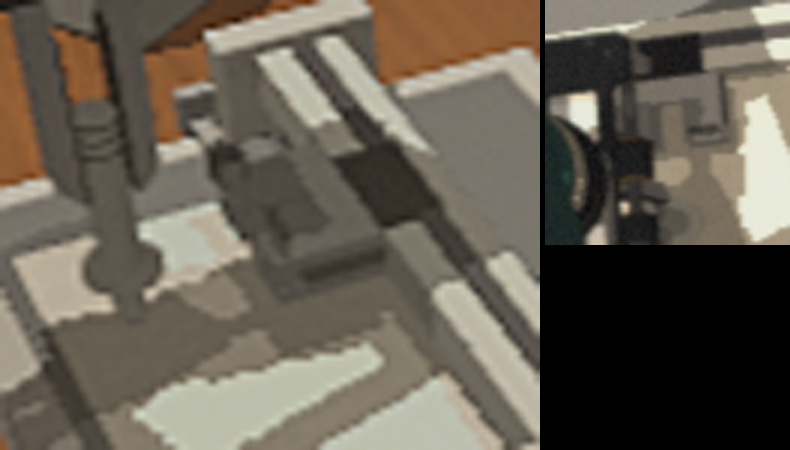

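The holder hangs upright in the fingers, flange at about (122,268) in the crop and clear of the carriage. I'll correct the offset and move to just before the mouth.

Call:
servo_tool(targets=[[-0.15,0,0.2,0],[-0.15,0,0.2,0],[-0.15,0,0.2,0],[-0.15,1,0.2,0],[-0.15,2,0.2,0],[-0.15,2.8,0.2,0],[-0.15,2.8,0.2,0],[-0.15,2.8,0.2,0]])

```text
time: 9.25
tool_pos: [0.5101, 0.2013, 0.1323]
ee_rot: [-3.141, -0.0, 1.555]
wrist_force: [-0.0, -0.2, -1.2]
width: 0.0171
finger_force: 30.0
```

Run:
```python
from h import *
print(proj("side",[.4833,.2036,.083]))
snapshot("top")
go(.5525-.032,.2017,.1345,1.556)
```

```text
[[240.02193153 135.1147987 ]]
t 9.3 pos [0.51   0.2013 0.1324] rot [-3.141 -0.     1.556] F [-0.3 -0.9  0.5] w 0.0174
shift cm [ 0.05  1.05 -0.21] turn -0.0
```

Call:
servo_tool(targets=[[0,0,-0.2,0],[0,0,-0.2,0],[0,0.3,-0.2,0],[0,0.5,-0.2,0],[0,0.7,-0.2,0],[0,0.9,-0.2,0],[0,0.9,-0.2,0],[0,0.9,-0.2,0]])

```text
time: 10.3
tool_pos: [0.5192, 0.2012, 0.1344]
ee_rot: [-3.141, -0.0, 1.556]
wrist_force: [0.1, 0.1, -1.0]
width: 0.0173
finger_force: 30.0
```

Run:
```python
from h import *
snapshot("top")
go(.5525-.026,.2016,.1345,1.556)
```

```text
t 10.35 pos [0.5191 0.2012 0.1345] rot [-3.142 -0.     1.556] F [-0.6  0.  -1.6] w 0.0177
shift cm [ 0.05  0.74 -0.  ] turn -0.0
```

Call:
servo_tool(targets=[[0.04,0.15,0,0],[0.04,0.3,0,0],[0.04,0.45,0,0],[0.04,0.6,0,0],[0.04,0.7,0,0],[0.04,0.7,0,0]])

```text
time: 11.1
tool_pos: [0.5263, 0.2015, 0.1345]
ee_rot: [-3.142, -0.0, 1.556]
wrist_force: [-0.7, -0.2, -1.6]
width: 0.0176
finger_force: 30.0
```

Call:
servo_tool(targets=[[0,0.1,0,0],[0,0.2,0,0],[0,0.3,0,0],[0,0.4,0,0],[0,0.4,0,0]])

```text
time: 11.72
tool_pos: [0.5303, 0.2014, 0.1345]
ee_rot: [3.142, -0.0, 1.556]
wrist_force: [0.7, 1.1, -1.0]
width: 0.0178
finger_force: 30.0
```

Call:
servo_tool(targets=[[0,0.1,0,0],[0,0.2,0,0],[0,0.3,0,0],[0,0.4,0,0],[0,0.5,0,0],[0,0.6,0,0],[0,0.6,0,0]])

```text
time: 12.6
tool_pos: [0.5363, 0.2013, 0.1344]
ee_rot: [-3.142, -0.0, 1.556]
wrist_force: [-0.0, 0.4, -1.7]
width: 0.0176
finger_force: 30.0
```

Call:
servo_tool(targets=[[0,0.15,0,0],[0,0.3,0,0],[0,0.45,0,0],[0,0.6,0,0],[0,0.75,0,0],[0,0.75,0,0]])

```text
time: 13.35
tool_pos: [0.5438, 0.2012, 0.1345]
ee_rot: [3.142, -0.0, 1.556]
wrist_force: [-0.2, 0.3, -0.7]
width: 0.0176
finger_force: 30.0
```

Call:
servo_tool(targets=[[0,0.1,0,0],[0,0.2,0,0],[0,0.3,0,0],[0,0.4,0,0],[0,0.5,0,0],[0,0.5,0,0]])

```text
time: 14.1
tool_pos: [0.5488, 0.2011, 0.1345]
ee_rot: [3.141, -0.0, 1.556]
wrist_force: [0.1, -0.7, -0.0]
width: 0.0176
finger_force: 30.0
```

Call:
servo_tool(targets=[[0,0.07,0,0],[0,0.14,0,0],[0,0.21,0,0],[0,0.25,0,0],[0,0.25,0,0]])

```text
time: 14.72
tool_pos: [0.5512, 0.2011, 0.1345]
ee_rot: [3.142, -0.0, 1.556]
wrist_force: [0.1, 0.3, -1.5]
width: 0.0176
finger_force: 30.0
```

Call:
servo_tool(targets=[[0,0.05,0,0],[0,0.1,0,0],[0,0.1,0,0]])

```text
time: 15.1
tool_pos: [0.5522, 0.2011, 0.1345]
ee_rot: [-3.142, -0.0, 1.556]
wrist_force: [0.1, 0.7, -1.4]
width: 0.0173
finger_force: 30.0
```

Call:
servo_tool(targets=[[0,0.05,0,0],[0,0.05,0,0]])

```text
time: 15.35
tool_pos: [0.5527, 0.2011, 0.1345]
ee_rot: [3.142, -0.0, 1.556]
wrist_force: [-0.6, 0.3, -1.1]
width: 0.0175
finger_force: 30.0
```

Call:
servo_tool(targets=[[0,0.05,0,0],[0,0.05,0,0]])

```text
time: 15.6
tool_pos: [0.5532, 0.2011, 0.1345]
ee_rot: [3.142, -0.0, 1.556]
wrist_force: [0.2, -0.0, -0.6]
width: 0.0174
finger_force: 30.0
```

Call:
servo_tool(targets=[[0,0.05,0,0],[0,0.05,0,0]])

```text
time: 15.85
tool_pos: [0.5537, 0.2011, 0.1345]
ee_rot: [3.142, -0.0, 1.556]
wrist_force: [1.1, 0.5, -0.5]
width: 0.0175
finger_force: 30.0
```

Call:
servo_tool(targets=[[0,0.05,0,0],[0,0.05,0,0]])

```text
time: 16.1
tool_pos: [0.5542, 0.2011, 0.1345]
ee_rot: [3.142, -0.0, 1.556]
wrist_force: [-0.2, -0.2, -1.4]
width: 0.0178
finger_force: 30.0
```

Call:
servo_tool(targets=[[0,0.05,0,0],[0,0.05,0,0]])

```text
time: 16.35
tool_pos: [0.5547, 0.2011, 0.1345]
ee_rot: [-3.142, -0.0, 1.556]
wrist_force: [-0.3, -0.1, -1.0]
width: 0.0174
finger_force: 30.0
```

Call:
servo_tool(targets=[[0,0.05,0,0],[0,0.05,0,0]])

```text
time: 16.6
tool_pos: [0.5548, 0.2011, 0.1345]
ee_rot: [-3.141, -0.0, 1.556]
wrist_force: [-2.1, -0.4, -0.3]
width: 0.0177
finger_force: 30.0
```

Call:
servo_tool(targets=[[0,0.04,0,0],[0,0.04,0,0]])

```text
time: 16.85
tool_pos: [0.555, 0.2011, 0.1344]
ee_rot: [-3.14, 0.0, 1.556]
wrist_force: [-3.2, -0.4, 0.6]
width: 0.0175
finger_force: 30.0
```

The barrel met the blind end at x ≈ 0.5548, where the force rises gently. Next I lower the flange onto the fork.

Call:
servo_tool(targets=[[0,-0.03,0.05,0],[0,-0.03,0.1,0],[0,-0.03,0.14,0],[0,-0.03,0.14,0]])

```text
time: 17.35
tool_pos: [0.555, 0.2011, 0.133]
ee_rot: [-3.141, -0.0, 1.556]
wrist_force: [-3.0, 0.1, 1.8]
width: 0.0173
finger_force: 30.0
```

Call:
servo_tool(targets=[[0,0,0.04,0],[0,0,0.04,0]])

```text
time: 17.6
tool_pos: [0.555, 0.2011, 0.1326]
ee_rot: [-3.141, -0.0, 1.556]
wrist_force: [-3.9, -0.3, 2.0]
width: 0.0178
finger_force: 30.0
```

Call:
servo_tool(targets=[[0,0,0.04,0],[0,0,0.04,0]])

```text
time: 17.85
tool_pos: [0.5551, 0.2011, 0.1323]
ee_rot: [-3.141, -0.0, 1.556]
wrist_force: [-5.8, -0.4, 2.7]
width: 0.0176
finger_force: 30.0
```

Call:
servo_tool(claw=190, targets=[[0,-0.02,-0.02,0],[0,-0.02,-0.02,0],[0,-0.02,-0.02,0]])

```text
time: 18.23
tool_pos: [0.5559, 0.2009, 0.1327]
ee_rot: [3.14, -0.0, 1.555]
wrist_force: [-0.1, -0.2, -0.3]
width: 0.0239
finger_force: 0.0
```

Call:
servo_tool(claw=60, targets=[[0,0,0,0],[0,0,0,0],[0,0,0,0],[0,0,0,0]])

```text
time: 18.73
tool_pos: [0.5551, 0.201, 0.1325]
ee_rot: [3.141, -0.0, 1.556]
wrist_force: [-1.2, -0.5, -0.8]
width: 0.0605
finger_force: 0.0
```

Call:
servo_tool(targets=[[0,0,-3,0],[0,0,-7,0],[0,0,-10,0],[0,0,-10,0],[0,0,-10,0]])

```text
time: 19.35
tool_pos: [0.5546, 0.2009, 0.2309]
ee_rot: [-3.14, 0.001, 1.556]
wrist_force: [-1.2, 0.9, -0.9]
width: 0.0721
finger_force: 0.0
```

Run:
```python
from h import *
import cv2
s=snapshot("side");t=snapshot("top");cv2.imwrite("pics/s3.png",s);cv2.imwrite("pics/t3.png",t)
yaw=-.0146;q=[.5548,.2011]
E0=place([*q,yaw],[[0,0,.079],[0,0,.153]]);print(proj("side",E0),proj("top",E0))
a=cv2.resize(s[85:145,235:310],None,fx=7,fy=7,interpolation=cv2.INTER_CUBIC)
b=cv2.resize(t[180:240,160:230],None,fx=3.5,fy=3.5,interpolation=cv2.INTER_CUBIC)
m=np.zeros((420,775,3),np.uint8);m[:,:525]=a;m[:210,530:775]=b;cv2.imwrite("pics/f.png",m)
go(.5548-.015,.2011+.075+.02,.24,yaw+np.pi/2)
```

```text
[[268.56844454 128.67668661]
 [265.21715176 102.24151114]] [[201.48404594 213.22392956]
 [190.67472766 207.86460174]]
t 19.45 pos [0.5542 0.2008 0.23  ] rot [-3.138e+00  1.000e-03  1.556e+00] F [-0.2  0.3  0.7] w 0.0717
shift cm [ 9.51 -1.59 -1.  ] turn -0.0
```

View pics/f.png

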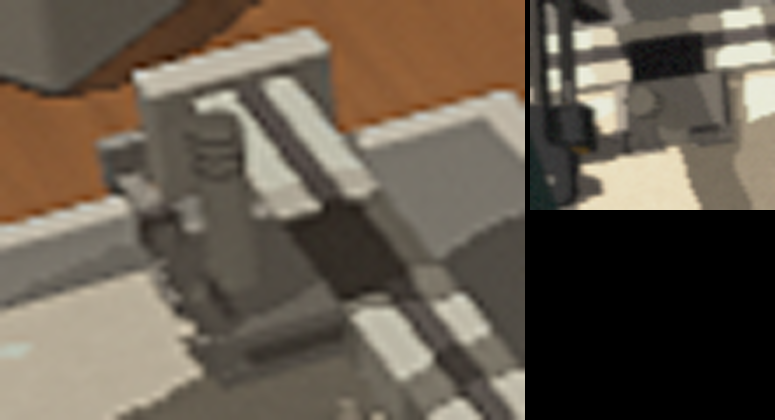

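The holder stands upright in the slot, its top at about (220,115) in the crop, which matches the prediction to about 1 px. Now I close the fingers and go outside the bolt tab.

Call:
servo_tool(claw=255, targets=[[4,-0.7,0,0],[9,-1.4,0,0],[9.6,-1.4,0,0],[9.6,-1.4,0,0],[9.6,-1.4,0,0],[9.6,-1.4,0,0]])

```text
time: 20.2
tool_pos: [0.5429, 0.296, 0.2325]
ee_rot: [3.142, 0.0, 1.554]
wrist_force: [-0.3, -0.1, 0.4]
width: 0.0153
finger_force: 0.0
```

Run:
```python
from h import *
go(.5412,.297,.113,1.556)
```

```text
t 20.2 pos [0.5429 0.296  0.2325] rot [3.142 0.    1.554] F [-0.3 -0.1  0.4] w 0.0153
shift cm [ 0.09 -0.17 11.95] turn -0.1
```

Call:
servo_tool(targets=[[0.2,-0.17,3,0],[0.2,-0.17,7,0],[0.2,-0.17,9.5,0],[0.2,-0.17,9.5,0],[0.2,-0.17,9.5,0]])

```text
time: 20.82
tool_pos: [0.5418, 0.2991, 0.1391]
ee_rot: [3.139, -0.001, 1.555]
wrist_force: [-0.3, -0.4, 0.3]
width: 0.0005
finger_force: 0.0
```

Call:
servo_tool(targets=[[0,0,0.8,0],[0,0,1.6,0],[0,0,2.4,0],[0,0,2.4,0],[0,0,2.4,0]])

```text
time: 21.45
tool_pos: [0.5409, 0.2993, 0.1135]
ee_rot: [-3.142, -0.0, 1.556]
wrist_force: [-0.3, -0.1, 0.1]
width: 0.0003
finger_force: 0.0
```

Run:
```python
from h import *
snapshot("top");go(.5412,.297,.113,1.556)
```

```text
t 21.5 pos [0.541  0.2994 0.1137] rot [ 3.141 -0.     1.556] F [ 1.  -0.5  0.3] w 0.0002
shift cm [-0.24  0.02  0.07] turn -0.0
```

Call:
servo_tool(targets=[[-0.4,0,0,0],[-0.8,0,0,0],[-1.2,0,0,0],[-1.6,0,0,0],[-2.0,0,0,0],[-2.3,0,0,0],[-2.3,0,0,0]])

```text
time: 22.38
tool_pos: [0.5406, 0.2763, 0.1136]
ee_rot: [3.141, -0.0, 1.556]
wrist_force: [0.5, 2.2, 0.4]
width: 0.0006
finger_force: 0.9
```

Call:
servo_tool(targets=[[-0.3,0,0,0],[-0.6,0,0,0],[-0.9,0,0,0],[-1.2,0,0,0]])

```text
time: 22.88
tool_pos: [0.5404, 0.2641, 0.1136]
ee_rot: [3.141, -0.0, 1.556]
wrist_force: [0.2, 2.7, 0.0]
width: 0.0005
finger_force: 1.3
```

Call:
servo_tool(targets=[[-0.25,0,0,0],[-0.5,0,0,0],[-0.75,0,0,0],[-1.0,0,0,0],[-1.2,0,0,0],[-1.3,0,0,0],[-1.3,0,0,0]])

```text
time: 23.75
tool_pos: [0.5402, 0.251, 0.1135]
ee_rot: [3.141, 0.0, 1.555]
wrist_force: [1.2, 1.8, 0.5]
width: 0.0004
finger_force: 0.9
```

Call:
servo_tool(targets=[[-0.08,0,0,0],[-0.16,0,0,0],[-0.2,0,0,0],[-0.2,0,0,0]])

```text
time: 24.25
tool_pos: [0.5402, 0.2501, 0.1136]
ee_rot: [3.141, -0.002, 1.556]
wrist_force: [1.0, 4.9, 1.1]
width: 0.0004
finger_force: 2.5
```

Call:
servo_tool(targets=[[-0.08,0,0,0],[-0.1,0,0,0],[-0.1,0,0,0]])

```text
time: 24.62
tool_pos: [0.5402, 0.25, 0.1136]
ee_rot: [3.141, -0.004, 1.556]
wrist_force: [0.6, 6.5, 0.2]
width: 0.0005
finger_force: 3.5
```

Call:
servo_tool(targets=[[-0.1,0,0,0],[-0.2,0,0,0],[-0.25,0,0,0],[-0.25,0,0,0]])

```text
time: 25.12
tool_pos: [0.5401, 0.2499, 0.1138]
ee_rot: [3.14, -0.008, 1.557]
wrist_force: [0.7, 11.6, -2.0]
width: 0.0002
finger_force: 6.0
```

Call:
servo_tool(targets=[[0.5,0,0,0],[1.5,0,0,0],[2.5,0,0,0],[2.5,0,0,0]])

```text
time: 25.62
tool_pos: [0.5403, 0.2711, 0.1132]
ee_rot: [-3.141, 0.001, 1.556]
wrist_force: [1.4, -0.6, -0.4]
width: 0.0005
finger_force: 0.0
```

Call:
servo_tool(targets=[[0,0,-4,0],[0,0,-9,0],[6,0,-12,0],[12,0,-12,0],[17,0,-12,0],[17,0,-12,0],[17,0,-12,0]])

```text
time: 26.5
tool_pos: [0.5431, 0.44, 0.233]
ee_rot: [-3.141, 0.002, 1.555]
wrist_force: [0.5, -0.1, -0.2]
width: 0.0002
finger_force: 0.0
```

Run:
```python
from h import *
import cv2
s=snapshot("side");t=snapshot("top");cv2.imwrite("pics/s4.png",s);cv2.imwrite("pics/t4.png",t)
a=cv2.resize(s[85:145,235:310],None,fx=6,fy=6,interpolation=cv2.INTER_CUBIC)
b=cv2.resize(t[185:235,160:230],None,fx=5,fy=5,interpolation=cv2.INTER_CUBIC)
c=cv2.resize(s[235:365,340:420],None,fx=1.8,fy=1.8)
m=np.zeros((600,800,3),np.uint8);m[:360,:450]=a;m[:250,450:]=b;m[362:362+c.shape[0],:c.shape[1]]=c
P=proj("top",place([.5548,.2011,-.0146],[[-.015,.039,.113],[-.015,.075,.113]]));print((P-[160,185]+.5)*5+[450,0])
cv2.imwrite("pics/g.png",m)
```

```text
[[553.10908894 175.48055124]
 [474.13628003 186.12646389]]
```

View pics/g.png

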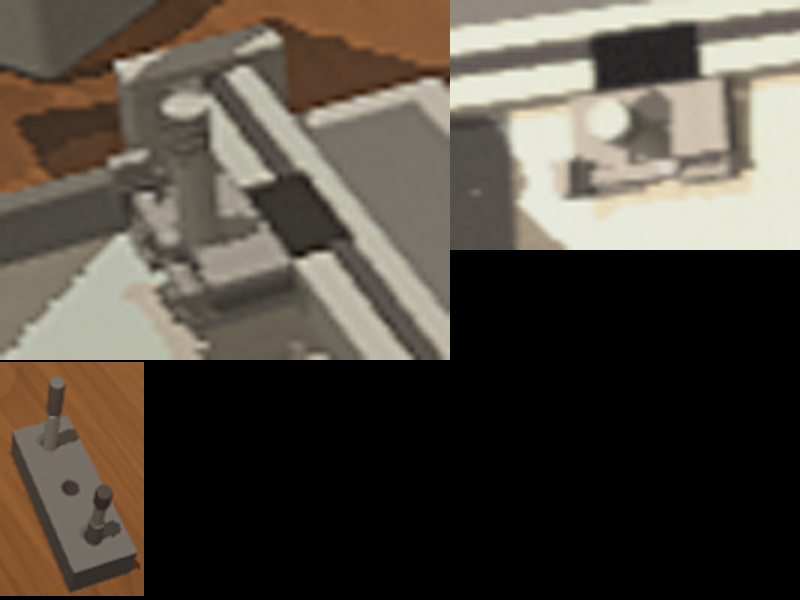

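The bolt lies across the slot with its tab at about (560,178), where it should be at the stop. The holder is upright behind it, and both other tools still stand in the rack.

```bash
python3 -c "
from bench import *
print(close_job())"
```

```text
the job is handed in; nothing more can be done
None
```

The blade holder is home in the carriage slot, upright, with the keeper bolt pushed across to its stop and the other two tools still in the rack; I handed the job in at about 27 s, and no verdict came back.

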